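Seat the eared carrier plate in the bench mixer's spring-clip bracket

ROBOT

A 7-joint arm with a two-finger parallel gripper is mounted at the origin on a cart in front of the work surface, level with it; the furniture and walls round the work are solid. World frame = base frame: x ahead of the robot, y to its left, z up, the work surface at z = 0. Lengths are in m, angles in rad, forces in N, time in s.
With the tool pointing down it reaches from about 0.4 to 0.85 m from the base axis. Payload 10.4 kg.
Tool frame: the origin (TCP) lies midway between the tips of the shut fingers; the grasp point (between the pads) lies 19 mm behind it; z points along the fingers, y is the line along which they close (so a half turn about z gives the same grasp; the last joint's range is limited). The gripper opens to 85 mm and grips with 20 to 120 N. Pads are 22 mm wide; open, the fingers measure 114 mm over their backs; the gripper's body (76 mm by 85 mm) begins 54 mm behind the grasp point. The pads swing forward as they close: fully open they stand 13 mm farther back than shut.
Start: joints at [-1.139, 0.332, -0.065, 1.46, 0.022, 1.35, -0.088], TCP at [0.275, 0.561, 0.231] pointing down, gripper open.
Joint ranges: [-2.6, 2.6], [-0.5, 2.12], [-1.47, 1.34], [0.16, 2.42], [-1.27, 4.41], [0.06, 2.06], [-2.6, 2.6]. Speed limits (rad/s): [2.22, 2.22, 2.79, 2.79, 3.14, 3.14, 3.14].

INTERFACE

Orientations are given as a unit quaternion [x, y, z, w].
In Python, from workcell import get_obs, camera, camera_params, hand_in gives the robot as it stands.
- The arm moves only by the tool carry_out, never from a script. Its argument "commands" is a list that holds one entry, the list of rows, each a list of 6 numbers: the shift along the tool's x, y, z in units of 40 mm (1.0 is 40 mm), then the turn, a rotation vector about the tool's x, y, z in units of 6 degrees (1.0 is 6 degrees). In form: [[[x, y, z, ax, ay, az], ...]]. A call has 1 to 20 rows; each row shifts and turns the commanded pose from where the row before left it, along the tool's axes as they then stand; what a row does not reach is not made up. A row lasts 1/12 s, in which the tool goes at most 41.7 mm and 7.16 degrees, less where a joint would pass 70% of its speed; a pose out of reach is approached as far as the arm can. A call is refused whole if a number of a shift passes 1 or a number of a turn 1, either way. A call with a gripper value outside its range is refused whole. "hand" is the closure, from -1 (fully open) to 1 (shut), set as the call begins (left out, the last holds). The fingers move at their own pace and stop on an object; "force" is the grip in N (left out, the last holds). Time passes only in rows, so rows that do not move let the fingers close. It gives the time, the measured TCP pose, the force, the opening and the grip force at its end, in the units of the state.
- get_obs(): the state, without advancing time (a new reading comes with each control period).
- camera(name): name is "scene" or "top"; returns the picture (480x640x3 uint8, red, green, blue); there is no depth.
- camera_params(name): a dict with "mtx" (3x3 intrinsics, pixels), "R" (3x3) and "t" (3): a world point X has camera coordinates R X + t. Camera axes: x right, y down, z forward; pixel columns grow to the right and rows downward; lengths in m; the calibration is good to about 2 mm. A picture is of the moment at which its call begins. camera_params takes no time and is no camera call.
- hand_in(): hands the job in; it is judged then, once.
The state is a dict: "clock": time; "joint_pos": joint angles; "joint_velocities": joint speeds; "tau": joint torques, N m; "position": TCP position; "ee_rot": TCP orientation; "ft_force": force on the tool from outside, world axes, zero at the start; "torque": the same for the moment, N m; "grip_width": opening from 0.0 (shut) to 1.0 (fully open); "grasp_force": force on a finger pad.
Only numpy, scipy, OpenCV 4.12 (cv2) and the standard library are available. Lean on these libraries where they do the work, as an engineer would, in place of code of your own. Each camera call takes 0.05 s, during which the arm holds its last target. There are 200 camera calls.

TASK

Fit the carrier plate, the one with an ear at each end, into the bracket on the bench mixer: keeping hold of it, slide its two ears down between the spring clips of the two slots and press it until the plate sits flat, fully home on the seat. Then let go of it. Leave the similar plate without ears where it lies.

Things in the scene. Friction and masses are not known exactly. Their poses are not given: they have to be found in the camera images.
- carrier_plate: Loose bare aluminium plate lying flat, about 0.25 kg: 90 mm along x, 110 mm along y, 8 mm thick, with a 16 mm wide, 8 mm thick ear with rounded edges at each y end (170 mm over the ears). A solid upright grip fin stands on its middle: 14 mm along x, 50 mm along y, top 42 mm above the underside. Origin: centre of the underside, z up. Same after a half turn about z.
- blank_plate: Loose bystander, to be left where it lies: the same aluminium plate, 90 x 110 x 8 mm with the same grip fin, but without ears. Origin: centre of the underside, z up.
- mixer: Fixed bench mixer: white casing 130 mm along x, 200 mm along y, black dial on its -x front, aluminium bracket on top. At each y end of the bracket are two posts (inner faces at y 62 mm, tops 102 mm above the worktop), 70 mm apart along x; the slot between them, open at the top, is lined with two slippery steel spring leaves. Origin: centre of its underside, z up.
- mixer_seat (a point): Centre of the bracket's flat seat, 60 mm above the worktop; axes as the mixer's. Plate home: its origin here, its y along this y (either way). The leaves' mouth is 37 mm wide, 41 mm above the seat, narrowing to 11 mm at 17 mm above it; each leaf yields up to 10 mm. Pressing the ears through takes 10 to 15 N in all (up to 25 N if off-centre); then the leaves snap back over them.
Things that resemble listed ones, but are neither listed nor needed, are in the scene too. What is shaped like the carrier_plate but yellow is not meant.

How it is judged:
On the way:
1. the carrier plate is lowered or pressed by the gripper with its ears between the clips of the slots (z of carrier_plate in the frame of mixer_seat below 0.02 m and horizontal distance between carrier_plate and mixer_seat below 0.012 m and angle between the y axis of carrier_plate and the y axis of mixer_seat, either way round below 0.17 rad and contact force between the fingers and carrier_plate above 1 N), for 0.1 s.
At the end, for the whole second after the job is handed in: The carrier plate lies at rest and flat on the mixer's seat with both ears in the slots: its origin within 10 mm of the seat's centre sideways and 4 mm in height, tilted less than 4 degrees, its ears within 10 degrees of the line of the slots; the blank plate is within 30 mm of where it started (horizontal distance between carrier_plate and mixer_seat below 0.01 m and z of carrier_plate in the frame of mixer_seat between -0.004 and 0.004 m and angle between carrier_plate's own z axis and vertical below 0.07 rad and angle between the y axis of carrier_plate and the y axis of mixer_seat, either way round below 0.17 rad and linear speed of carrier_plate below 0.02 m/s and distance of blank_plate from where it was at the start of the episode below 0.03 m); the robot touches nothing.
It fails at once if the plate without ears is moved more than 30 mm (distance of blank_plate from where it was at the start of the episode above 0.03 m).
It also fails if it takes over 42 s, if anything falls off the work surface, if the arm or the gripper's body presses on something with over 40 N, if the wrist force passes 120 N, or if a joint passes its speed limit or range.

## Working session

There is one attempt and no reset: what is moved stays moved. The work goes in short steps, Python scripts to look and compute and a tool call to move; the robot and the scene stay as the last step left them, time stands still between calls to the robot, and variables do not carry over. Pictures are saved under pics/ and viewed, at most 10 in all, crops included, and the job is handed in when it is done.

Besides the shell and the picture viewer there is one more tool, called as name(argument=value, ...) on one line, values as JSON. carry_out: Moves the arm, as the interface text tells. Its arguments: {"type":"object","properties":{"commands":{"type":"array"},"hand":{"type":"number"},"force":{"type":"number"}},"required":["commands"]}

```bash
mkdir -p pics; python3 - <<'E'
from workcell import *
import cv2
for n in("scene","top"):
    cv2.imwrite(f"pics/{n}0.png",camera(n)[:,:,::-1]); p=camera_params(n); print(n,p)
o=get_obs();print(o)
E
```

```text
scene {'mtx': array([[445.97259169,   0.        , 316.92240956],
       [  0.        , 445.97259169, 241.84747414],
       [  0.        ,   0.        ,   1.        ]]), 'R': array([[ 0.43038721, -0.9025175 , -0.01513295],
       [-0.58949097, -0.26833778, -0.76190238],
       [ 0.68356949,  0.33683378, -0.64751506]]), 't': array([-0.39461611,  0.33552525,  0.63256182])}
top {'mtx': array([[524.53450997,   0.        , 326.79150982],
       [  0.        , 524.53450997, 229.27884175],
       [  0.        ,   0.        ,   1.        ]]), 'R': array([[ 0.02692345, -0.99959397,  0.00932879],
       [-0.98293815, -0.02817118, -0.18176625],
       [ 0.18195525, -0.00427585, -0.98329751]]), 't': array([-0.18381835,  0.52763703,  1.04836378])}
{'clock': 0.1, 'joint_pos': array([-1.13860739,  0.33281074, -0.06471518,  1.46086456,  0.021624  ,
        1.34989542, -0.08852387]), 'joint_velocities': array([-4.12007448e-04, -4.22381137e-03, -9.49387315e-04, -8.45799552e-05,
       -5.18358310e-04, -1.28057476e-04,  1.00008985e-03]), 'tau': array([ 1.63734388e-03, -6.26744628e+01,  4.92255378e-02, -3.92430818e+01,
        1.64248230e-02,  6.88156739e-03,  1.37852072e-05]), 'position': array([0.27439896, 0.56116674, 0.23059079]), 'ee_rot': array([ 2.25432420e-01,  9.74258597e-01, -6.31844190e-04, -1.06960376e-04]), 'ft_force': array([ 0.71032858, -0.72992189, -0.04055901]), 'torque': array([-0.03317034, -0.04115039,  0.02074858]), 'grasp_force': 0.0, 'grip_width': 1.0004124855547325}
```

View pics/scene0.png

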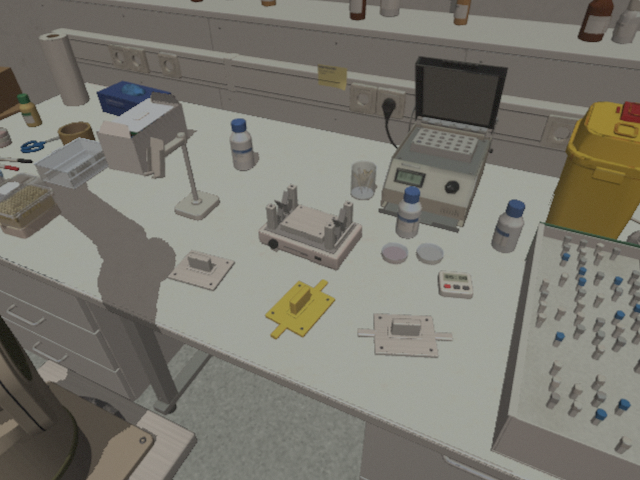

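View pics/top0.png

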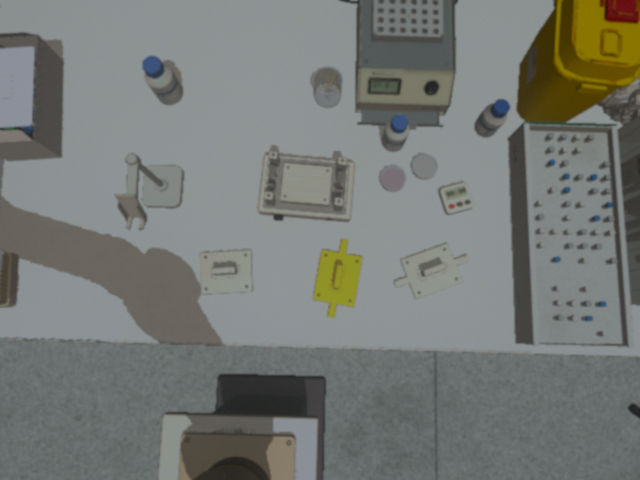

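Candidates in the top view: a bare plate with ears at (431,270), a yellow plate with ears at (338,278), and a bare plate without ears at (226,271). I choose (431,270). The mixer is at (307,186), with its dial facing the robot. Next I'll check with a close crop.

```bash
python3 - <<'E'
import cv2,numpy as np
im=cv2.imread("pics/top0.png")
a=im[225:315,385:485]; b=im[140:230,250:365]
f=lambda c:cv2.resize(c,(400*c.shape[1]//100,360),interpolation=cv2.INTER_CUBIC)
a,b=f(a),f(b)
cv2.imwrite("pics/crop1.png",cv2.convertScaleAbs(np.hstack([a,b[:,:400]]),alpha=1.3,beta=-40))
s=cv2.imread("pics/scene0.png")
a=s[300:360,350:460]; b=s[180:270,250:370]
cv2.imwrite("pics/crop2.png",np.vstack([cv2.resize(b,(720,540))]))
E
```

```text
(no output)
```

View pics/crop1.png

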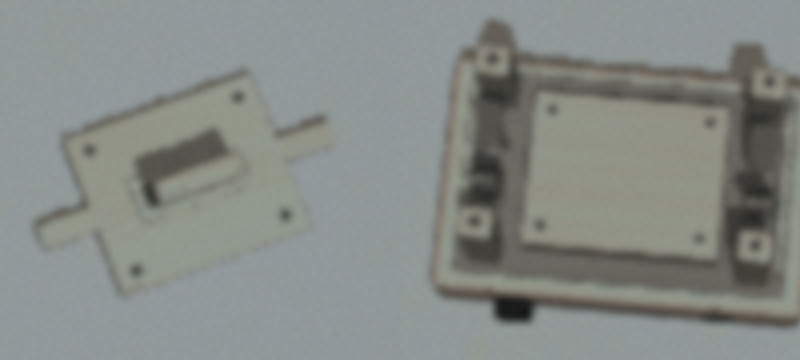

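View pics/crop2.png

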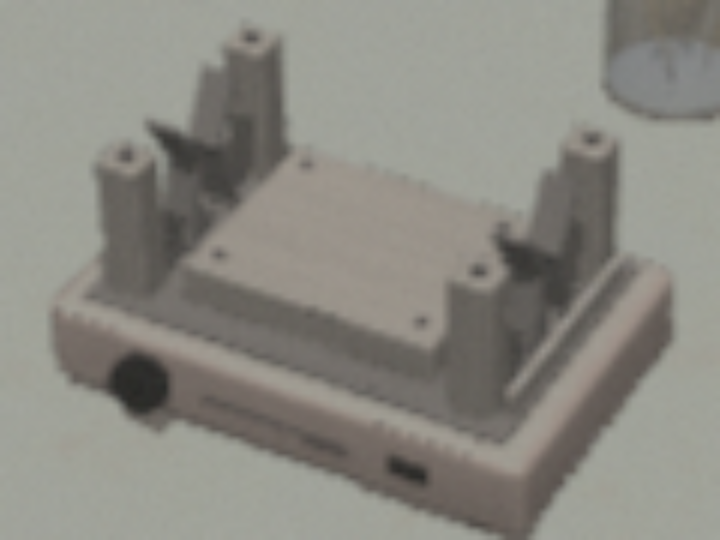

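The crop confirms the choice: a bare plate with two ears, holes at crop (90,150), (238,97), (285,215) and (136,271). The mixer shows four seat holes and four post-top screws. I'll cast rays through these.

```bash
cat > h.py <<'E'
import numpy as np
from workcell import *
from scipy.spatial.transform import Rotation as Ro
def ray(n,uv):
    p=camera_params(n); R=np.array(p["R"]);t=np.array(p["t"])
    d=np.linalg.inv(p["mtx"])@[uv[0],uv[1],1]
    return -R.T@t, R.T@d
def onz(n,uv,z):
    c,d=ray(n,uv); return (c+d*(z-c[2])/d[2])[:2]
def crop(pts,s,o): return (np.array(pts,float)+.5)/s-.5+np.array(o)
E
python3 - <<'E'
from h import *
def rep(l,P):
    P=np.array(P);print(l,P.round(4).tolist(),"mean",P.mean(0).round(4),[(round(float(np.linalg.norm(P[i]-P[i-1])),4),round(float(np.degrees(np.arctan2(*(P[i]-P[i-1])[::-1]))),1)) for i in range(len(P))])
pl=crop([(90,150),(238,97),(285,215),(136,271)],4,(385,225))
rep("plate",[onz("top",u,.008) for u in pl])
se=crop([(152,109),(310,122),(299,239),(139,225)],4,(250,140))
rep("seat",[onz("top",u,.06) for u in se])
po=crop([(93,60),(369,83),(355,245),(75,221)],4,(250,140))
rep("posts",[onz("top",u,.102) for u in po])
ps=crop([(252,38),(592,140),(479,270),(125,155)],6,(250,180))
rep("posts scene",[onz("scene",u,.102) for u in ps])
fin=crop([(155,190),(238,153),(246,168),(162,207)],4,(385,225))
rep("fin",[onz("top",u,.042) for u in fin])
o=get_obs();R=Ro.from_quat(o["ee_rot"]).as_matrix();print(R.round(3))
E
```

```text
plate [[0.4733, -0.3439], [0.5044, -0.424], [0.4413, -0.4483], [0.4092, -0.3684]] mean [ 0.457  -0.3962] [(0.0686, 20.9), (0.0859, -68.8), (0.0676, -158.9), (0.0862, 111.8)]
seat [[0.6624, -0.0826], [0.6578, -0.1663], [0.594, -0.1623], [0.5991, -0.0783]] mean [ 0.6284 -0.1224] [(0.0635, -3.8), (0.0839, -93.2), (0.0639, 176.4), (0.0841, 86.5)]
posts [[0.6746, -0.0546], [0.6666, -0.1958], [0.5815, -0.1906], [0.5898, -0.0494]] mean [ 0.6281 -0.1226] [(0.085, -3.5), (0.1414, -93.2), (0.0852, 176.5), (0.1414, 86.6)]
posts scene [[0.6765, -0.0527], [0.6679, -0.195], [0.5826, -0.1891], [0.591, -0.0468]] mean [ 0.6295 -0.1209] [(0.0857, -3.9), (0.1425, -93.5), (0.0855, 176.1), (0.1425, 86.6)]
fin [[0.4491, -0.3723], [0.4696, -0.4157], [0.4619, -0.4198], [0.4403, -0.3758]] mean [ 0.4552 -0.3959] [(0.0094, 22.3), (0.0481, -64.7), (0.0087, -152.3), (0.049, 116.1)]
[[-0.898  0.439 -0.   ]
 [ 0.439  0.898 -0.001]
 [-0.    -0.001 -1.   ]]
```

carry_out(commands=[[[0,0,0,0,0,0.89],[0,0,0,0,0,0.89],[0,0,0,0,0,0.89],[0,0,0,0,0,0.89],[0,0,0,0,0,0.89],[0,0,0,0,0,0.89],[0,0,0,0,0,0.89],[0,0,0,0,0,0.89],[-0.9,0,0,0,0,0],[-0.9,0,0,0,0,0],[-0.9,0,0,0,0,0],[-0.9,0,0,0,0,0],[-0.9,0,0,0,0,0],[-0.9,0,0,0,0,0],[-0.9,0,0,0,0,0],[-0.9,0,0,0,0,0],[-0.9,0,0,0,0,0],[-0.9,0,0,0,0,0],[-0.9,0,0,0,0,0],[0,0,0,0,0,0]]], hand=-1, force=80)

```text
clock: 1.77
position: [0.4202, 0.1855, 0.2314]
ee_rot: [0.568, 0.823, -0.0, 0.001]
ft_force: [0.4, 0.1, 0.2]
grip_width: 1.0
grasp_force: 0.0
```

```bash
cat >> h.py <<'E'
def goto(x,y,z,yaw):
    "print tool-frame shift (units) and turn to bring TCP to x,y,z with tool y at yaw deg"
    o=get_obs();R=Ro.from_quat(o["ee_rot"]).as_matrix()
    d=R.T@(np.array([x,y,z])-o["position"])/.04
    a=np.degrees(np.arctan2(R[1,1],R[0,1]))
    print("t",o["clock"],"pos",o["position"].round(4),"yaw",a.round(2),"tilt",R[:,2].round(4),"shift",d.round(3),"turn",((a-yaw)/6).round(3),"F",o["ft_force"].round(1),"g",o["grip_width"],o["grasp_force"])
E
python3 -c "
from h import *
goto(.457,-.396,.23,21.2)"
```

```text
t 1.7667 pos [0.4202 0.1855 0.2314] yaw 20.72 tilt [ 5.e-04 -1.e-03 -1.e+00] shift [-13.924  -4.283   0.05 ] turn -0.081 F [0.4 0.1 0.2] g 1.0004364643961765 0.0
```

carry_out(commands=[[[-0.87,-0.268,0,0,0,0],[-0.87,-0.268,0,0,0,0],[-0.87,-0.268,0,0,0,0],[-0.87,-0.268,0,0,0,0],[-0.87,-0.268,0,0,0,0],[-0.87,-0.268,0,0,0,0],[-0.87,-0.268,0,0,0,0],[-0.87,-0.268,0,0,0,0],[-0.87,-0.268,0,0,0,0],[-0.87,-0.268,0,0,0,0],[-0.87,-0.268,0,0,0,0],[-0.87,-0.268,0,0,0,0],[-0.87,-0.268,0,0,0,0],[-0.87,-0.268,0,0,0,0],[-0.87,-0.268,0,0,0,0],[-0.87,-0.268,0,0,0,0],[0,0,0,0,0,-0.08],[0,0,0,0,0,0],[0,0,0,0,0,0]]])

```text
clock: 3.35
position: [0.4596, -0.3883, 0.2307]
ee_rot: [0.561, 0.827, 0.0, -0.001]
ft_force: [-0.4, 0.9, 0.5]
grip_width: 0.998
grasp_force: 0.0
```

```bash
python3 -c "
from h import *
goto(.4565,-.396,.10,21.2)"
```

```text
t 3.35 pos [ 0.4596 -0.3883  0.2307] yaw 21.68 tilt [-9.e-04  7.e-04 -1.e+00] shift [-0.154 -0.142  3.269] turn 0.081 F [-0.4  0.9  0.5] g 0.9982148499054908 0.0
```

carry_out(commands=[[[-0.154,-0.142,0,0,0,0.08],[0,0,0.7,0,0,0],[0,0,0.7,0,0,0],[0,0,0.7,0,0,0],[0,0,0.7,0,0,0],[0,0,0.7,0,0,0],[0,0,0.7,0,0,0],[0,0,0.4,0,0,0],[0,0,0.3,0,0,0],[0,0,0,0,0,0],[0,0,0,0,0,0],[0,0,0,0,0,0]]])

```text
clock: 4.35
position: [0.4574, -0.3969, 0.0367]
ee_rot: [0.565, 0.825, 0.0, 0.001]
ft_force: [0.5, -0.2, 0.7]
grip_width: 1.0
grasp_force: 0.0
```

```bash
python3 -c "
from h import *
goto(.4565,-.396,.013,21.2)"
```

```text
t 4.35 pos [ 0.4574 -0.3969  0.0367] yaw 21.25 tilt [ 1.9e-03 -9.0e-04 -1.0e+00] shift [ 0.031 -0.014  0.593] turn 0.008 F [ 0.5 -0.2  0.7] g 0.9995976577543993 0.0
```

carry_out(commands=[[[0.03,-0.01,0.3,0,0,0],[0,0,0.29,0,0,0],[0,0,0,0,0,0],[0,0,0,0,0,0]]])

```text
clock: 4.68
position: [0.4553, -0.3952, 0.0109]
ee_rot: [0.565, 0.825, 0.0, -0.001]
ft_force: [0.2, -0.2, 0.2]
grip_width: 1.004
grasp_force: 0.0
```

carry_out(commands=[[[0,0,0,0,0,0],[0,0,0,0,0,0],[0,0,0,0,0,0],[0,0,0,0,0,0],[0,0,0,0,0,0],[0,0,0,0,0,0],[0,0,0,0,0,0],[0,0,0,0,0,0],[0,0,0,0,0,0],[0,0,0,0,0,0],[0,0,0,0,0,0],[0,0,0,0,0,0]]], hand=1, force=90)

```text
clock: 5.68
position: [0.4563, -0.3957, 0.0122]
ee_rot: [0.565, 0.825, 0.0, 0.0]
ft_force: [-0.2, 1.9, 6.6]
grip_width: 0.149
grasp_force: 88.4
```

```bash
python3 -c "
from h import *
goto(.4565,-.396,.2,21.2)"
```

```text
t 5.6833 pos [ 0.4563 -0.3957  0.0122] yaw 21.24 tilt [ 1.e-03 -1.e-04 -1.e+00] shift [-0.012  0.006 -4.696] turn 0.006 F [-0.2  1.9  6.6] g 0.14943022011901172 88.44462990760803
```

carry_out(commands=[[[0,0,-0.3,0,0,0],[0,0,-0.7,0,0,0],[0,0,-0.8,0,0,0],[0,0,-0.8,0,0,0],[0,0,-0.8,0,0,0.82],[0,0,-0.8,0,0,0.82],[0,0,-0.5,0,0,0.82],[0,0,0,0,0,0.82],[0,0,0,0,0,0.82],[0,0,0,0,0,0],[0,0,0,0,0,0]]])

```text
clock: 6.6
position: [0.4553, -0.3954, 0.1996]
ee_rot: [0.727, 0.687, -0.0, -0.0]
ft_force: [0.5, 0.4, -3.4]
grip_width: 0.144
grasp_force: 88.0
```

```bash
python3 -c "
from h import *
goto(.6288,-.1217,.2,-3.5)"
```

```text
t 6.6 pos [ 0.4553 -0.3954  0.1996] yaw -3.24 tilt [-9.e-04  4.e-04 -1.e+00] shift [ 7.077  3.943 -0.012] turn 0.043 F [ 0.5  0.4 -3.4] g 0.14408840144284996 88.02809357643127
```

carry_out(commands=[[[0.5,0.28,0,0,0,0.04],[0.74,0.412,0,0,0,0],[0.74,0.412,0,0,0,0],[0.74,0.412,0,0,0,0],[0.74,0.412,0,0,0,0],[0.74,0.412,0,0,0,0],[0.74,0.412,0,0,0,0],[0.74,0.412,0,0,0,0],[0.74,0.412,0,0,0,0],[0.5,0.28,0,0,0,0],[0.15,0.08,0,0,0,0],[0,0,0,0,0,0],[0,0,0,0,0,0],[0,0,0,0,0,0]]])

```text
clock: 7.77
position: [0.6296, -0.1254, 0.1998]
ee_rot: [0.73, 0.684, -0.0, 0.0]
ft_force: [-0.2, 0.5, -3.4]
grip_width: 0.147
grasp_force: 88.1
```

```bash
python3 - <<'E'
from h import *
import cv2
goto(.6288,-.1217,.125,-3.5)
s=camera("scene")[:,:,::-1]; t=camera("top")[:,:,::-1]
cv2.imwrite("pics/s2.png",s);cv2.imwrite("pics/t2.png",t)
cv2.imwrite("pics/c3.png",np.hstack([cv2.resize(s[120:270,235:375],(0,0),fx=3,fy=3,interpolation=2)[:,:400],cv2.resize(t[110:260,245:378],(0,0),fx=3,fy=3,interpolation=2)]))
E
```

```text
t 7.7667 pos [ 0.6296 -0.1254  0.1998] yaw -3.72 tilt [-4.e-04 -6.e-04 -1.e+00] shift [ 0.093 -0.026  1.871] turn -0.036 F [-0.2  0.5 -3.4] g 0.14741073144484795 88.08640837669373
```

View pics/c3.png

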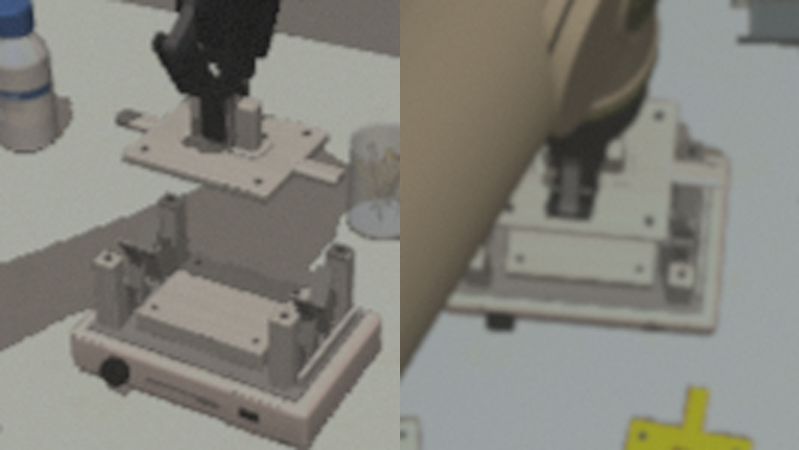

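The crop shows the plate held level above the bracket, with its holes at crop (146,146), (307,132) and (259,182). I'll check its offset in the hand.

```bash
python3 - <<'E'
from h import *
P=crop([(146,146),(307,132),(259,182)],3,(235,120))
W=np.array([onz("scene",u,.1956) for u in P]);print(W.round(4),"centre",(W[0]+W[1])/2, "yaw",np.degrees(np.arctan2(*(W[0]-W[2])[::-1]))-90, np.linalg.norm(W[0]-W[2]),np.linalg.norm(W[1]-W[2]))
# top view: right-hand holes
P=crop([(658-400,116),(650-400,220)],3,(245,110))
W=np.array([onz("top",u,.1956) for u in P]);print(W.round(4),np.linalg.norm(W[0]-W[1]),np.degrees(np.arctan2(*(W[0]-W[1])[::-1])))
E
```

```text
[[ 0.6015 -0.0794]
 [ 0.6617 -0.1699]
 [ 0.5922 -0.1668]] centre [ 0.63156105 -0.12466588] yaw -6.034277890994815 0.08784573785252643 0.06949016086043698
[[ 0.6589 -0.1715]
 [ 0.592  -0.1683]] 0.06692844116461559 -2.7358794851840096
```

carry_out(commands=[[[0.09,-0.025,0.3,0,0,-0.036],[0,0,0.6,0,0,0],[0,0,0.6,0,0,0],[0,0,0.4,0,0,0],[0,0,0,0,0,0],[0,0,0,0,0,0],[0,0,0,0,0,0]]])

```text
clock: 8.45
position: [0.6302, -0.1201, 0.1247]
ee_rot: [0.728, 0.686, 0.0, 0.001]
ft_force: [1.2, -0.6, -2.6]
grip_width: 0.152
grasp_force: 88.0
```

```bash
python3 - <<'E'
from h import *
import cv2
goto(.6288,-.1219,.0722,-3.5)
s=camera("scene")[:,:,::-1]
cv2.imwrite("pics/c4.png",cv2.resize(s[150:270,245:375],(0,0),fx=5,fy=5,interpolation=2)[:600])
E
```

```text
t 8.45 pos [ 0.6302 -0.1201  0.1247] yaw -3.42 tilt [ 1.2e-03 -3.0e-04 -1.0e+00] shift [-0.047 -0.034  1.311] turn 0.013 F [ 1.2 -0.6 -2.6] g 0.15161035791447183 87.9820704460144
```

View pics/c4.png

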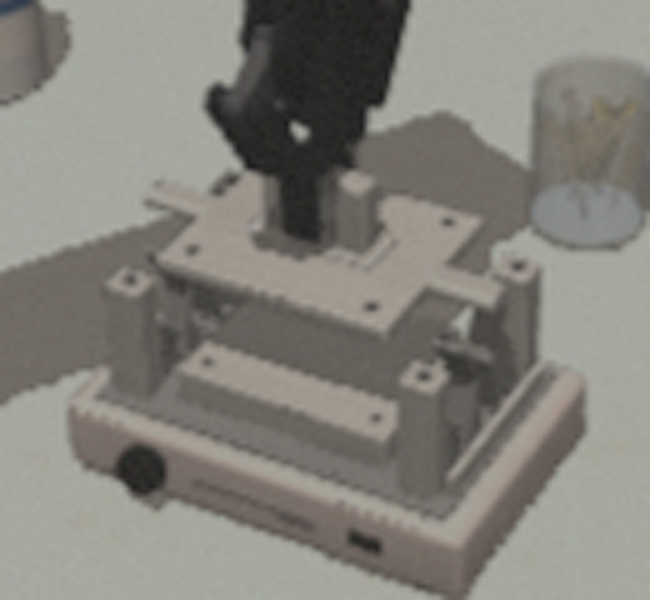

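The ears are over both slot mouths and the plate is level. I'll go down in steps.

carry_out(commands=[[[-0.03,-0.025,0.2,0,0,0],[0,0,0.2,0,0,0],[0,0,0.2,0,0,0],[0,0,0.2,0,0,0],[0,0,0,0,0,0],[0,0,0,0,0,0]]])

```text
clock: 9.0
position: [0.6291, -0.1206, 0.0914]
ee_rot: [0.728, 0.686, 0.0, 0.0]
ft_force: [1.5, -0.2, -1.9]
grip_width: 0.149
grasp_force: 88.2
```

```bash
python3 -c "
from h import *
goto(.6288,-.1219,.0722,-3.5)"
```

```text
t 9.0 pos [ 0.6291 -0.1206  0.0914] yaw -3.39 tilt [ 3.e-04 -2.e-04 -1.e+00] shift [-0.032 -0.007  0.48 ] turn 0.018 F [ 1.5 -0.2 -1.9] g 0.14856054005354774 88.23855757713318
```

carry_out(commands=[[[-0.02,0,0.1,0,0,0],[0,0,0.1,0,0,0],[0,0,0.1,0,0,0],[0,0,0.1,0,0,0],[0,0,0.06,0,0,0],[0,0,0,0,0,0],[0,0,0,0,0,0]]])

```text
clock: 9.58
position: [0.6286, -0.1213, 0.0727]
ee_rot: [0.728, 0.686, -0.0, -0.0]
ft_force: [4.5, 0.3, -6.7]
grip_width: 0.149
grasp_force: 87.7
```

```bash
python3 -c "
from h import *
goto(.6288,-.1219,.0722,-3.5)"
```

```text
t 9.5833 pos [ 0.6286 -0.1213  0.0727] yaw -3.39 tilt [-6.e-04  1.e-04 -1.e+00] shift [-0.014  0.006  0.013] turn 0.018 F [ 4.5  0.3 -6.7] g 0.14913239992484348 87.69158363342285
```

carry_out(commands=[[[0,0,0.04,0,0,0],[0,0,0.03,0,0,0],[0,0,0,0,0,0],[0,0,0,0,0,0]]])

```text
clock: 9.92
position: [0.6289, -0.1214, 0.0722]
ee_rot: [0.728, 0.686, 0.001, -0.0]
ft_force: [-4.3, 3.0, 13.2]
grip_width: 0.149
grasp_force: 90.7
```

```bash
python3 - <<'E'
from h import *
import cv2
goto(.6288,-.1219,.0722,-3.5)
s=camera("scene")[:,:,::-1]
cv2.imwrite("pics/c5.png",cv2.resize(s[150:270,245:375],(0,0),fx=5,fy=5,interpolation=2)[:600])
E
```

```text
t 9.9167 pos [ 0.6289 -0.1214  0.0722] yaw -3.39 tilt [ 4.0e-04  1.3e-03 -1.0e+00] shift [-0.013 -0.001 -0.001] turn 0.018 F [-4.3  3.  13.2] g 0.14857007076820916 90.69459915161133
```

View pics/c5.png

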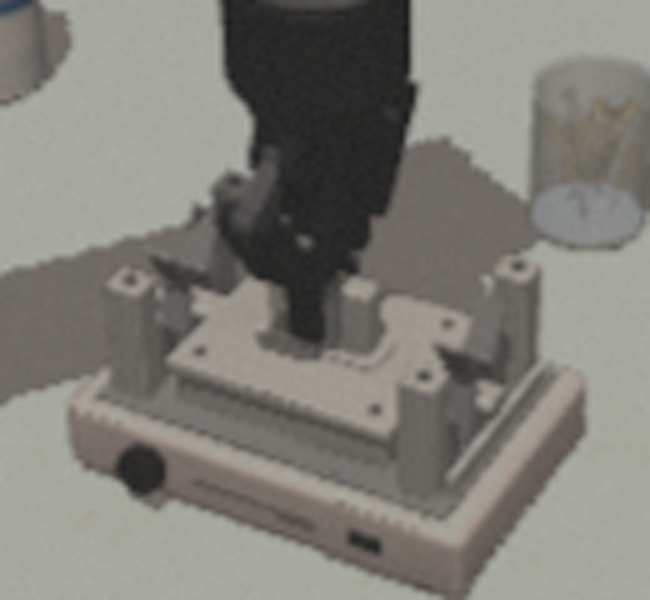

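The plate is flat on the seat with its ears under the leaves, and the contact force is 13 N. I'll release it and rise.

carry_out(commands=[[[0,0,-0.05,0,0,0],[0,0,0,0,0,0],[0,0,0,0,0,0],[0,0,0,0,0,0],[0,0,0,0,0,0],[0,0,0,0,0,0],[0,0,0,0,0,0],[0,0,0,0,0,0],[0,0,0,0,0,0],[0,0,0,0,0,0],[0,0,-0.2,0,0,0],[0,0,-0.5,0,0,0],[0,0,-0.7,0,0,0],[0,0,-0.7,0,0,0],[0,0,-0.7,0,0,0],[0,0,-0.5,0,0,0],[0,0,-0.2,0,0,0],[0,0,0,0,0,0],[0,0,0,0,0,0]]], hand=-1)

```text
clock: 11.55
position: [0.6286, -0.1214, 0.212]
ee_rot: [0.728, 0.686, 0.0, -0.0]
ft_force: [-0.2, 0.3, 0.1]
grip_width: 0.997
grasp_force: 0.0
```

```bash
python3 - <<'E'
from h import *
import cv2
goto(.6288,-.1219,.2,-3.5)
s=camera("scene")[:,:,::-1]
cv2.imwrite("pics/c6.png",cv2.resize(s[150:270,245:375],(0,0),fx=5,fy=5,interpolation=2)[:600])
E
```

```text
t 11.55 pos [ 0.6286 -0.1214  0.212 ] yaw -3.4 tilt [-2.e-04  4.e-04 -1.e+00] shift [-0.013  0.006  0.3  ] turn 0.017 F [-0.2  0.3  0.1] g 0.9966436183329661 0.0
```

View pics/c6.png

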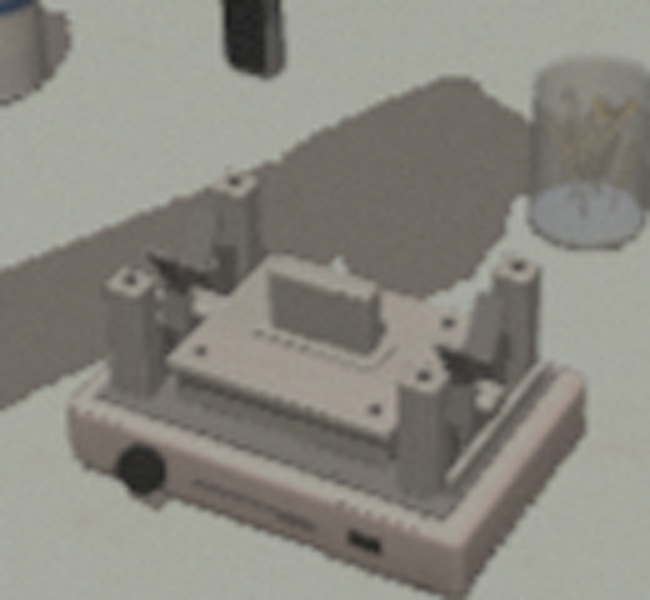

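The plate stayed flat and home after release, with its holes at crop (200,350) and (375,410) unchanged. The gripper is clear, so I'll hand it in.

```bash
python3 -c "
from workcell import *
print(hand_in())"
```

```text
the job is handed in; nothing more can be done
None
```

The carrier plate is pressed flat onto the mixer's seat with both ears under the spring clips, it is released and the gripper is clear, the blank plate was not touched, and the job was handed in at about 11.6 s.

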